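# Seat the probe plate on the gauge stand's three balls

## Task

Take the probe plate by its grip bar out of the foam cradle and set it on the gauge stand with its wide end over the stand's wide end, so that the three grooves underneath sit on the three balls. Ease it down gently, feeling your way and without ramming it, past the springy resistance of the stand's roller catch until the springs pull it fully home, then let go; leave the other things on the bench where they are.

Things in the scene. Friction and masses are not known exactly. Their poses are not given: they have to be found in the camera images.
- plate: Probe plate, aluminium, 0.3 to 0.5 kg, lying flat in the foam cradle: tapered slab 114 mm long (x), 112 wide at its +x end, 52 at its -x end, 6 thick. Origin: centre, level with the feet underneath, z up; slab from z 14 to 20. Under it three open V grooves run outward, at radius 42, at 180, 52 and -52 degrees from +x (mouth 19 wide, 14 deep), and a central spear-headed tongue, 24 along x, 10 thick, reaches 7.6 below the feet.
- grip (a point): Where to hold the plate: point at z 45 in the plate, axes as the plate's, in its black grip bar, which stands at the centre of the slab, 44 mm along x by 16 across y, from z 20 to 58. Close the fingers across y, with the fingertips above z 22 to clear the slab.
- wide_end (a point): Middle of the plate's wide (+x) edge, on the slab's upper face: x 52, y 0, z 20 mm in the plate. Just inside it, at x 37, stands a steel probe socket, 22 across and 12 high.
- stand: Gauge stand fixed to the bench: dark tapered foot 114 mm long, 116 wide at its +x end, 56 at -x. Origin: centre of its underside, z up. On it a like-shaped grey ball table with three 12 diameter balls on posts: centres 50 high at the lowest setting, radius 42, at 180, 52 and -52 degrees from +x. In its middle two sprung brass rollers, 26 long, one each side in y, take the plate's tongue between them.
- seat (a point): Point on the stand, 45.4 mm above its underside on its centre line, axes as the stand's: the plate's origin when home, its x along the stand's x (a half turn round does not fit), if the ball table is at its lowest. But the table is set by screws and stands anywhere from 0 to 16 mm higher; this is not measured, so home lies 0 to 16 mm above this point: find it by feel.
- catch_l (a joint): Opening of the left (+y) sprung roller of the stand's catch, m: 0 at rest, 0.003 as the tongue's widest part passes, about 0.0016 with the plate home. Tongue meets rollers 8 mm above home; they can bear the plate's weight, and let go there it tips. Held level it takes a push of up to 9 or 10 N; some 2 to 3 mm above home this turns into a pull of several N, and if then let go the springs bring it home.
- cradle: White foam cradle, fixed, 150 by 140 by 26 mm high, with a 34 square hole in the middle for the tongue; the plate's feet rest on its top. Origin: centre of its underside.
- flange: Red steel ring, 68 outside, 14 high; bystander. Origin under its centre.
- knob_plate: Round aluminium blank, 84 across, with a round knob, 32 high in all; bystander. Origin under its centre.
- bolt_a: Hex bolt stood on its head, 26 across, 48 high, between cradle and stand; bystander. Origin under its centre.
- bolt_b: Hex bolt stood on its head, 26 across, 48 high, to the right of the work; bystander.
- caliper: Caliper, 200 long, lying far left; bystander.
- spanner: Spanner lying far right; bystander.
- oil_jar: Amber jar, 52 across, 75 high, far left; bystander.
Mind the look-alikes: they are no part of the job. What is shaped like the stand but pink or purple is not meant.

How it is judged:
By the outcome, as a careful person would: the job done as asked, in the order asked, and still so for the second after the job is handed in, with the robot touching nothing.
It also fails if it takes over 51 s, if anything falls off the work surface, if the arm or the gripper's body presses on something with over 40 N, if the wrist force passes 120 N, or if a joint passes its speed limit or range.

## Robot

A 6-joint arm with a two-finger parallel gripper is mounted at the origin on the work surface. World frame = base frame: x ahead of the robot, y to its left, z up, the work surface at z = 0. Lengths are in m, angles in rad, forces in N, time in s.
With the tool pointing down it reaches from about 0.325 to 0.9 m from the base axis. Payload 6.1 kg.
Tool frame: the origin (TCP) lies midway between the tips of the shut fingers; the grasp point (between the pads) lies 19 mm behind it; z points along the fingers, y is the direction in which the jaws open and shut (so a half turn about z gives the same grasp; the last joint's range is limited). The gripper opens to 87 mm and grips with 3 to 60 N. Pads are 19 mm wide; open, the fingers measure 117 mm over their backs; the gripper's body (75 mm by 190 mm) begins 51 mm behind the grasp point.
Start: joints at [1.04, 0.22, 1.526, -0, 1.395, -0.126], TCP at [0.246, 0.574, 0.223] pointing down, gripper open.
Joint ranges: [-2.98, 2.98], [-0.91, 2.08], [0.09, 2.57], [-1.24, 4.39], [0.2, 2.65], [-2.68, 2.68]. Speed limits (rad/s): [2.57, 2.57, 3.01, 3.14, 3.14, 3.14].

## Interface

Orientations are given as [roll, pitch, yaw] about the fixed x, y, z axes, in that order (R = Rz(yaw) Ry(pitch) Rx(roll)).
In Python, from bench import robot gives the robot as it stands.
- The arm moves only by the tool apply_moves, never from a script. Its argument "moves" is a list of rows, each a list of 3 entries, a list of its own where there are three numbers: the shift along the world's x, y, z in cm, then the turn, a rotation vector about the world's x, y, z in rad, then the finger opening in cm, from 0 to 8.7. A call has 1 to 5 rows; each row is the pose to reach, as a shift and turn from the pose commanded when the call began; what a row does not reach only later rows make up. A row lasts 1/8 s, in which the tool goes at most 62.5 mm and 10.7 degrees, less where a joint would pass 70% of its speed; a pose out of reach is approached as far as the arm can. A call with a gripper value outside its range is refused whole. The fingers move at their own pace and stop on an object; "squeeze" is the grip in N (left out, the last holds). Time passes only in rows, so rows that repeat a pose let the fingers close. It gives the time, the measured TCP pose, the force and the opening at its end, in the units of the state.
- robot.state(): the state, without advancing time (a new reading comes with each control period).
- robot.capture(name): name is "scene" or "top" or "wrist"; returns the picture (420x560x3 uint8, blue, green, red); there is no depth.
- robot.camera_params(name): a dict with "vertical_fov" (degrees; the focal length in pixels is half the picture's height over the tangent of half this angle, whatever the lens; pixels are square), "cx", "cy" (the principal point, pixels), "origin" and "attitude" of the camera in the world; the wrist camera has in their place "tool_from_camera" (4x4, takes a point from camera to tool coordinates, whose origin is the TCP and whose axes are the flange's). Camera axes: x right, y down, z forward; pixel columns grow to the right and rows downward; lengths in m; the calibration is good to about 2 mm. The wrist camera is an equidistant fisheye: a pixel r from the principal point sees the ray r / f radians off the axis. A picture is of the moment at which its call begins: read the wrist's pose just before it. camera_params takes no time and is no camera call.
- robot.close_job(): hands the job in, once; it reports no verdict.
The state is a dict: "t": time; "joint_pos": joint angles; "qvel": joint speeds; "effort": joint torques, N m; "tcp_pos": TCP position; "ee_rot": TCP orientation; "wrist_force": force on the tool from outside, world axes, zero at the start; "ft_torque": the same for the moment, N m; "grip_width": finger opening in m.
Only numpy, scipy, OpenCV 4.12 (cv2) and the standard library are available. Lean on these libraries where they do the work, as an engineer would, in place of code of your own. Each camera call takes 0.05 s, during which the arm holds its last target.

## Working session

There is one attempt and no reset: what is moved stays moved. The work goes in short steps, Python scripts to look and compute and a tool call to move; the robot and the scene stay as the last step left them, time stands still between calls to the robot, and variables do not carry over. Pictures are saved under pics/ and viewed, and the job is handed in when it is done.

Besides the shell and the picture viewer there is one more tool, called after "Call:" as name(argument=value, ...), one argument or row to a line, values as JSON. apply_moves: Moves the arm, as the interface text tells. Its arguments: {"type":"object","properties":{"moves":{"type":"array","items":{"type":"array"}},"squeeze":{"type":"number"}},"required":["moves"]}

```bash
mkdir -p pics; ls
python3 - <<'E'
from bench import robot
import cv2
s=robot.state(); print({k:s[k] for k in ('t','tcp_pos','ee_rot','wrist_force','grip_width')})
for n in ('scene','top'):
    cv2.imwrite(f'pics/{n}0.png',robot.capture(n)); print(n,robot.camera_params(n))
print(robot.camera_params('wrist'))
E
```

```text
pics
{'t': 0.0, 'tcp_pos': array([0.24581679, 0.57392968, 0.22140956]), 'ee_rot': array([-3.13961193e+00, -2.75271053e-04,  2.73676894e+00]), 'wrist_force': array([-0.08329836,  0.45691172, -0.48519954]), 'grip_width': 0.0871289517852766}
scene {'vertical_fov': 57.85425513619524, 'cx': 285.1106678711428, 'cy': 210.4987149945096, 'origin': array([ 1.05008915, -0.27696802,  0.79755951]), 'attitude': array([-2.47874811e+00, -1.06863274e-03,  1.10859746e+00])}
top {'vertical_fov': 54.23235192007488, 'cx': 278.64984468404333, 'cy': 210.5801029844361, 'origin': array([4.26941977e-01, 4.74173980e-04, 1.28945742e+00]), 'attitude': array([-3.06055799e+00, -3.90147844e-04, -1.59713537e+00])}
{'vertical_fov': 65.70646984690485, 'cx': 279.7916326395226, 'cy': 206.28342683107394, 'tool_from_camera': array([[-1.32510262e-03, -9.56850226e-01, -2.90578544e-01,
         8.02066573e-02],
       [ 9.99999064e-01, -1.36713791e-03, -5.83496569e-05,
         1.16391628e-04],
       [-3.41429061e-04, -2.90578349e-01,  9.56851141e-01,
        -1.63267665e-01],
       [ 0.00000000e+00,  0.00000000e+00,  0.00000000e+00,
         1.00000000e+00]])}
```

View pics/scene0.png

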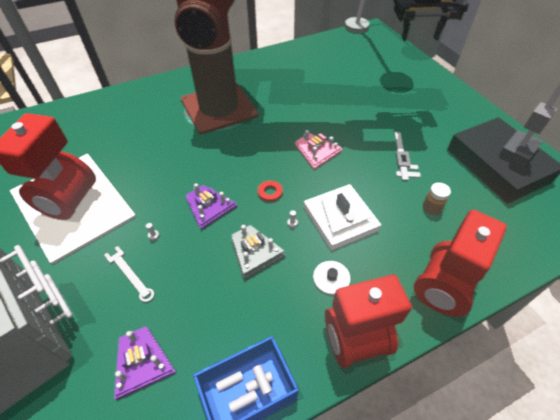

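View pics/top0.png

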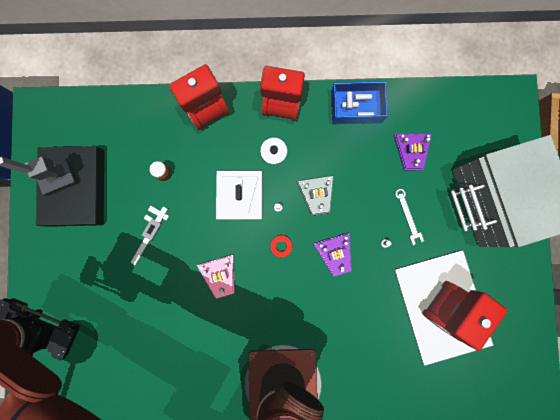

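The top view shows four stand-shaped things: the grey-tabled one at (317,194), purple ones at (335,254) and (412,152), and a pink one at (217,275). The grey one with the dark foot fits the description. The cradle with the plate and its black bar is at (239,195). Next I'll enlarge the crops to confirm.

```bash
cat > h.py <<'E'
import numpy as np, cv2
from scipy.spatial.transform import Rotation as R
from bench import robot
def cam(n):
    p=robot.camera_params(n); f=210/np.tan(np.radians(p['vertical_fov'])/2)
    return p,f
def ray(n,uv,st=None):
    p,f=cam(n); uv=np.atleast_2d(uv).astype(float)
    d=np.c_[(uv[:,0]-p['cx']),(uv[:,1]-p['cy'])]
    if n!='wrist':
        v=np.c_[d/f,np.ones(len(d))]
        return p['origin'],R.from_euler('xyz',p['attitude']).apply(v)
    r=np.linalg.norm(d,axis=1)+1e-9; th=r/f
    v=np.c_[d/r[:,None]*np.sin(th)[:,None],np.cos(th)]
    T=p['tool_from_camera']; Rt=R.from_euler('xyz',st['ee_rot'])
    return st['tcp_pos']+Rt.apply(T[:3,3]),Rt.apply(v@T[:3,:3].T)
def plane(n,uv,z,st=None):
    o,v=ray(n,uv,st); return o+v*((z-o[2])/v[:,2])[:,None]
def proj(n,P,st=None):
    p,f=cam(n); P=np.atleast_2d(P)
    if n!='wrist':
        q=R.from_euler('xyz',p['attitude']).inv().apply(P-p['origin'])
        return np.c_[p['cx']+f*q[:,0]/q[:,2],p['cy']+f*q[:,1]/q[:,2]]
    T=p['tool_from_camera']; Rt=R.from_euler('xyz',st['ee_rot'])
    q=(Rt.inv().apply(P-st['tcp_pos'])-T[:3,3])@T[:3,:3]
    rr=np.linalg.norm(q[:,:2],axis=1)+1e-12; th=np.arctan2(rr,q[:,2])
    return np.c_[p['cx']+f*th*q[:,0]/rr,p['cy']+f*th*q[:,1]/rr]
E
python3 - <<'E'
from h import *
im=cv2.imread('pics/top0.png')
a=cv2.resize(im[150:290,190:350],None,fx=5,fy=4.2,interpolation=cv2.INTER_CUBIC)
a=cv2.resize(im[150:265,200:350],None,fx=5,fy=5,interpolation=cv2.INTER_CUBIC)
cv2.imwrite('pics/topc.png',a)
im=cv2.imread('pics/scene0.png')
cv2.imwrite('pics/scenec.png',cv2.resize(im[175:285,225:385],None,fx=5,fy=5,interpolation=cv2.INTER_CUBIC))
for n,uv,z in (('top',[239,195],.026),('top',[317,194],.05),('top',[239,192],.084),('top',[278,207],.048),('scene',[342,213],.026),('scene',[256,248],.05)): print(n,uv,plane(n,uv,z))
E
```

```text
top [239, 195] [[0.58118427 0.1188952  0.026     ]]
top [317, 194] [[ 0.57507732 -0.12063122  0.05      ]]
top [239, 192] [[0.58303905 0.11329354 0.084     ]]
top [278, 207] [[ 0.53868147 -0.00097832  0.048     ]]
scene [342, 213] [[0.58351868 0.11931285 0.026     ]]
scene [256, 248] [[ 0.59672222 -0.12557083  0.05      ]]
```

View pics/topc.png

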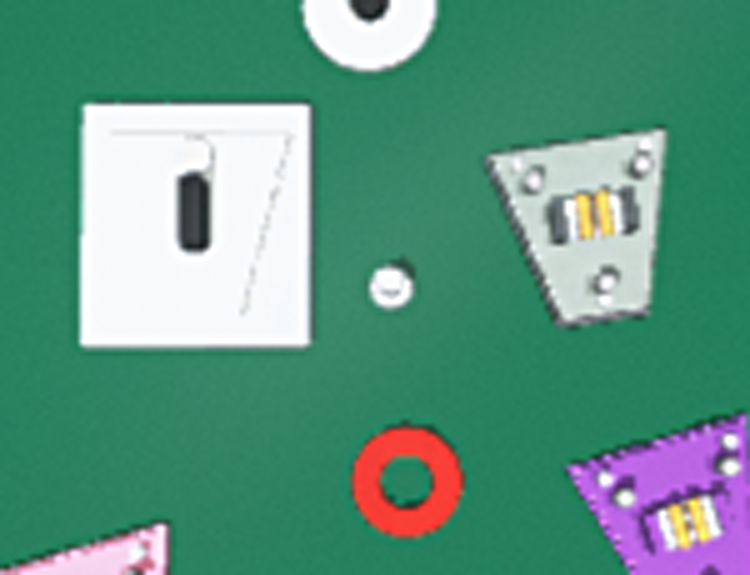

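View pics/scenec.png

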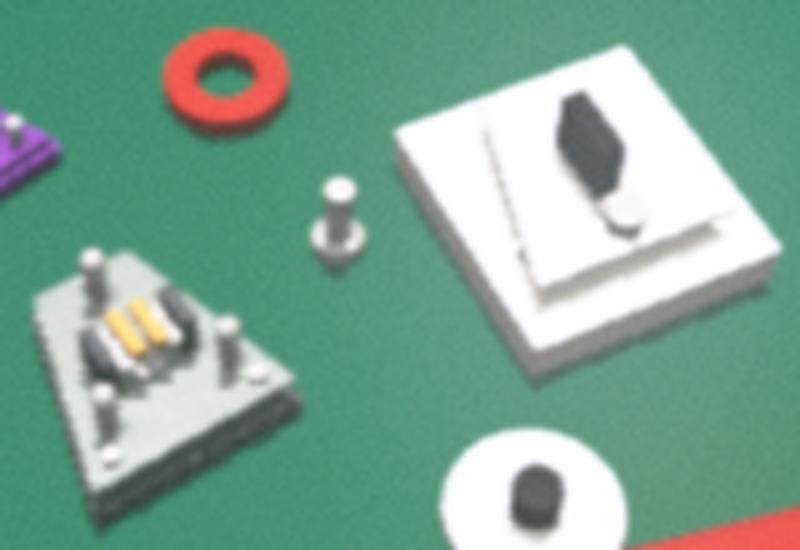

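The crops confirm it. The grey table on the dark foot at (317,194) is the stand, with its wide end up-image (world +x). The plate's probe socket is also at the +x side. I'll move the wrist camera over the middle to see both.

Call:
apply_moves(
  moves=[
    [[5,-6,3],[0,0,0.15],8.7],
    [[30,-57.5,8],[0,0,0.4],8.7],
    [[30,-57.5,8],[0,0,0.4],8.7],
    [[30,-57.5,8],[0,0,0.4],8.7],
    [[30,-57.5,8],[0,0,0.4],8.7],
  ],
)

```text
t: 0.72
tcp_pos: [0.3934, 0.3067, 0.2689]
ee_rot: [-3.141, -0.0, 3.137]
wrist_force: [1.1, -0.7, 1.0]
grip_width: 0.0872
```

Call:
apply_moves(
  moves=[
    [[15,-29,3],[0,0,0],8.7],
    [[15,-29,3],[0,0,0],8.7],
    [[15,-29,3],[0,0,0],8.7],
    [[15,-29,3],[0,0,0],8.7],
    [[15,-29,3],[0,0,0],8.7],
  ],
)

```text
t: 1.35
tcp_pos: [0.5365, 0.0303, 0.2975]
ee_rot: [3.141, -0.0, 3.137]
wrist_force: [1.0, 0.9, 0.0]
grip_width: 0.087
```

Call:
apply_moves(
  moves=[
    [[0,0,0],[0,0,0],8.7],
    [[0,0,0],[0,0,0],8.7],
  ],
)

```text
t: 1.6
tcp_pos: [0.5356, 0.0323, 0.2969]
ee_rot: [3.141, -0.001, 3.136]
wrist_force: [-0.2, 1.0, -0.3]
grip_width: 0.0871
```

Run:
```python
from h import *
import pickle
s=robot.state(); print(s['t'],s['tcp_pos'],s['ee_rot'],abs(s['qvel']).max(),s['wrist_force'])
im=robot.capture('wrist'); cv2.imwrite('pics/w1.png',im); pickle.dump(s,open('w1.pkl','wb'))
```

```text
1.6 [0.53563516 0.03228951 0.29693568] [ 3.14095097e+00 -1.40961909e-03  3.13579088e+00] 0.03254786215618495 [-0.15408291  1.00756539 -0.27511164]
```

View pics/w1.png

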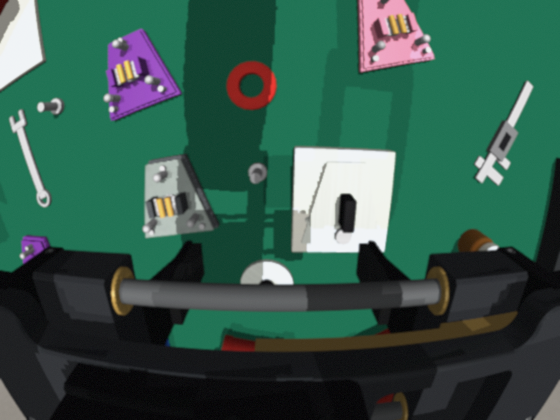

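Run:
```python
from h import *
im=cv2.imread('pics/w1.png')
a=cv2.resize(im[140:260,285:405],None,fx=5,fy=5,interpolation=cv2.INTER_CUBIC)
b=cv2.resize(im[145:245,135:225],None,fx=6,fy=6,interpolation=cv2.INTER_CUBIC)
cv2.imwrite('pics/w1a.png',a);cv2.imwrite('pics/w1b.png',b)
```

```text
(no output)
```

View pics/w1a.png

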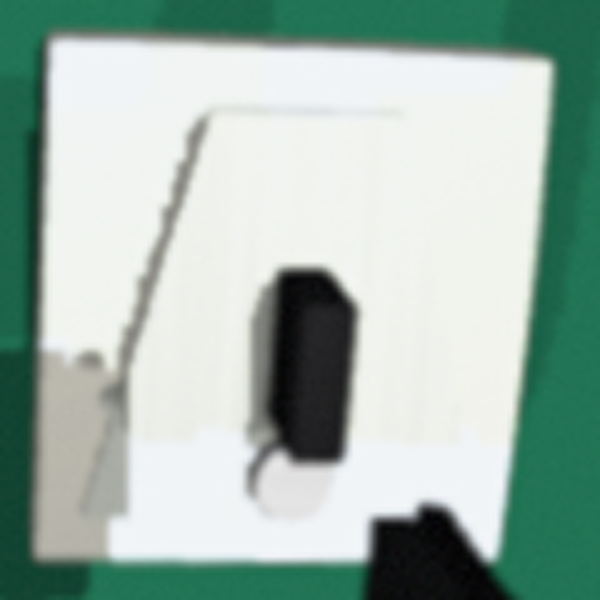

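View pics/w1b.png

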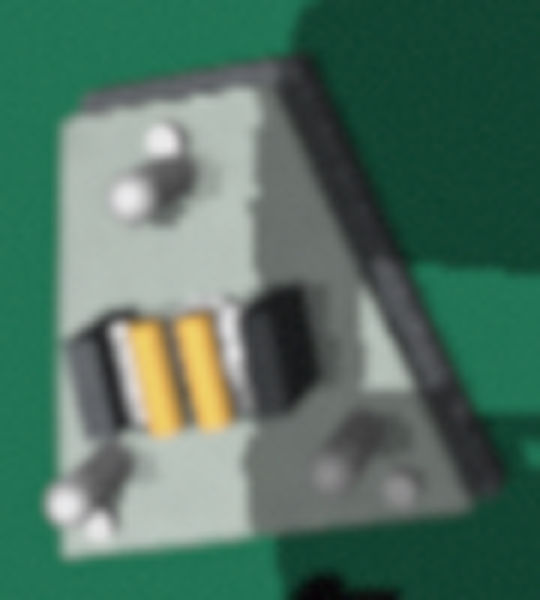

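Call:
apply_moves(
  moves=[
    [[2,-15.2,-12.5],[0,0,0],8.7],
    [[2,-15.2,-12.5],[0,0,0],8.7],
    [[2,-15.2,-12.5],[0,0,0],8.7],
    [[2,-15.2,-12.5],[0,0,0],8.7],
    [[2,-15.2,-12.5],[0,0,0],8.7],
  ],
)

```text
t: 2.28
tcp_pos: [0.5558, -0.1185, 0.1723]
ee_rot: [3.141, -0.001, 3.137]
wrist_force: [-0.3, -0.5, -0.4]
grip_width: 0.087
```

Run:
```python
from h import *
import pickle
s=robot.state(); print(s['t'],s['tcp_pos'],s['ee_rot'],abs(s['qvel']).max(),s['wrist_force'])
im=robot.capture('wrist'); cv2.imwrite('pics/w2.png',im); pickle.dump(s,open('w2.pkl','wb'))
cv2.imwrite('pics/w2b.png',cv2.resize(im[120:270,200:360],None,fx=4,fy=4,interpolation=cv2.INTER_CUBIC))
```

```text
2.275 [ 0.55576068 -0.11848101  0.17228257] [ 3.14063019e+00 -1.07784422e-03  3.13745568e+00] 0.02888034155479256 [-0.27432246 -0.53090028 -0.35910316]
```

View pics/w2.png

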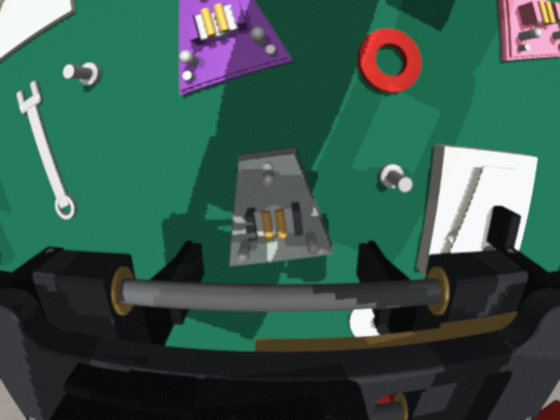

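View pics/w2b.png

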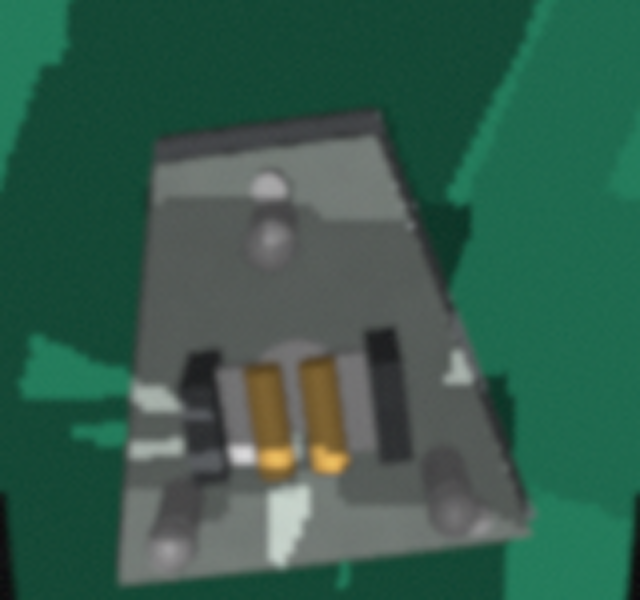

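```bash
cat > fit.py <<'E'
from h import *
import pickle
from scipy.optimize import least_squares
s1=pickle.load(open('w1.pkl','rb'));s2=pickle.load(open('w2.pkl','rb'))
ang=np.radians([180,-52,52])
obs=[('wrist',s1,[[157,177.8],[146.2,228.7],[190.3,223.7]]),
('wrist',s2,[[267.5,180.5],[242.5,256.8],[313.8,247]]),
('scene',None,[[243.4,227.4],[245.8,254],[270.6,240]]),
('top',None,[[200+605/5,150+281/5],[200+643/5,150+164/5],[200+534/5,150+180/5]])]
def pts(p):
    a=ang+p[3]; return np.c_[p[0]+.042*np.cos(a),p[1]+.042*np.sin(a),np.full(3,p[2])]
def res(p,which=range(4),bias=None):
    return np.concatenate([(proj(o[0],pts(p),o[1])-o[2]).ravel() for i,o in enumerate(obs) if i in which])
for w in ([0,1,2,3],[0,1],[1,2],[2,3],[1,3],[1]):
    f=least_squares(lambda p:res(p,w),[.58,-.12,.06,.15]); print(w,f.x.round(4),np.degrees(f.x[3]).round(2),np.abs(f.fun).max().round(2))
    if len(w)==4: print(f.fun.reshape(4,3,2).round(1).tolist())
E
python3 fit.py
```

```text
[0, 1, 2, 3] [ 0.5776 -0.1238  0.0611  0.1278] 7.32 0.81
[[[-0.3, -0.1], [0.4, -0.1], [-0.1, -0.6]], [[-0.5, 0.5], [0.1, -0.6], [-0.8, 0.6]], [[0.6, -0.7], [0.6, -0.4], [0.5, 0.0]], [[-0.4, 0.2], [-0.8, -0.2], [-0.6, -0.0]]]
[0, 1] [ 0.5771 -0.1234  0.0625  0.1276] 7.31 0.78
[1, 2] [ 0.5776 -0.1237  0.0608  0.1328] 7.61 0.7
[2, 3] [ 0.5777 -0.1254  0.0607  0.1309] 7.5 0.36
[1, 3] [ 0.5766 -0.1235  0.0636  0.1307] 7.49 0.81
[1] [ 0.5765 -0.1234  0.0637  0.1321] 7.57 0.51
```

Call:
apply_moves(
  moves=[
    [[0.5,23.5,0],[0,0,0],8.7],
    [[0.5,23.5,0],[0,0,0],8.7],
    [[0.5,23.5,0],[0,0,0],8.7],
    [[0.5,23.5,0],[0,0,0],8.7],
    [[0.5,23.5,0],[0,0,0],8.7],
  ],
)

```text
t: 2.95
tcp_pos: [0.561, 0.1205, 0.1748]
ee_rot: [3.14, 0.003, -3.139]
wrist_force: [0.5, -0.6, -0.2]
grip_width: 0.0874
```

Run:
```python
from h import *
import pickle
s=robot.state(); print(s['t'],s['tcp_pos'],s['ee_rot'],abs(s['qvel']).max(),s['wrist_force'])
im=robot.capture('wrist'); cv2.imwrite('pics/w3.png',im); pickle.dump(s,open('w3.pkl','wb'))
cv2.imwrite('pics/w3b.png',cv2.resize(im[120:290,190:370],None,fx=4,fy=3.5,interpolation=cv2.INTER_CUBIC))
```

```text
2.95 [0.56101701 0.12054044 0.17478839] [ 3.14028802  0.0032846  -3.13901386] 0.06728284365609358 [ 0.48143148 -0.55531209 -0.19818211]
```

View pics/w3.png

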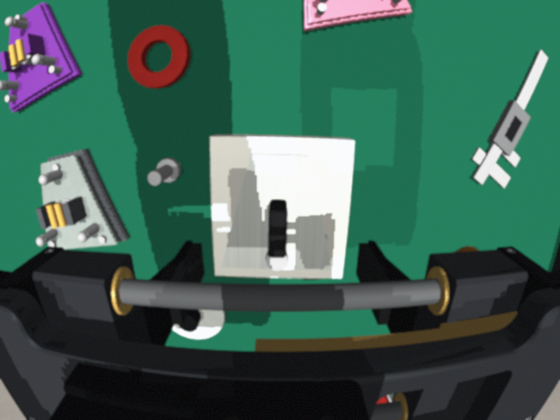

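View pics/w3b.png

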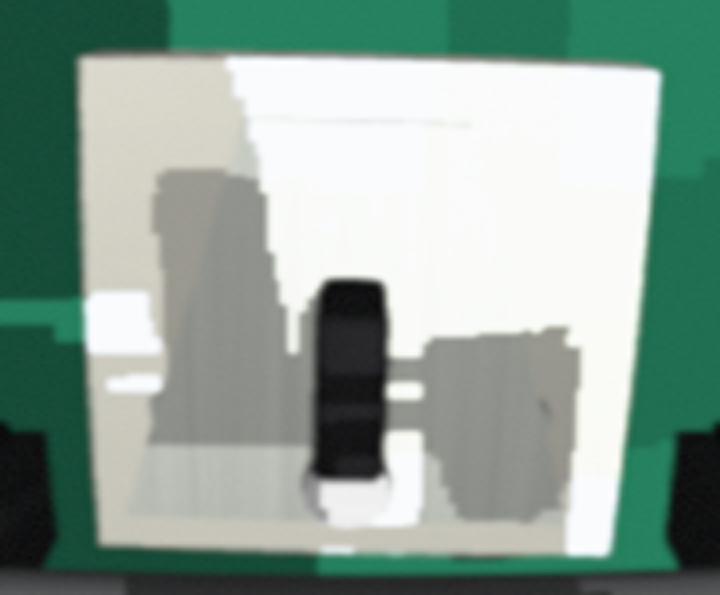

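Run:
```python
from h import *
import pickle
s=pickle.load(open('w3.pkl','rb'))
im=cv2.imread('pics/w3.png')
g=im.max(axis=2)
for v in range(198,262,3):
    r=g[v,262:300]; idx=np.where(r<75)[0]
    if len(idx)==0: print(v,'-');continue
    def sub(i,j): # 75 crossing
        a,b=float(r[i]),float(r[j]); return i+(75-a)/(b-a)*(j-i)
    l=262+sub(idx[0],idx[0]-1); rr=262+sub(idx[-1],idx[-1]+1)
    P=plane('wrist',[[l,v],[rr,v]],.084,s)
    print(v,round(l,1),round(rr,1),P[:,:2].mean(0).round(4),'w',np.linalg.norm(P[0]-P[1]).round(4))
f=lambda c,r:(190+c/4,120+r/3.5)
print(plane('wrist',[f(352,317),f(349,476)],.084,s))
print('col', g[195:265,277].tolist())
# slab narrow edge line z=.046
P=plane('wrist',[f(245,119),f(470,125)],.046,s); print('narrow',P, np.degrees(np.arctan2(*(P[1]-P[0])[:2])))
# socket top centre z=.058; cradle corners z .026
print('socket',plane('wrist',[f(347,503)],.058,s))
C=plane('wrist',[f(78,58),f(660,70),f(612,555),f(98,545)],.026,s); print(C.round(4),C.mean(0))
```

```text
198 -
201 271.2 284.2 [0.5539 0.1191] w 0.0106
204 269.8 285.2 [0.5564 0.1189] w 0.0126
207 269.2 285.3 [0.559  0.1187] w 0.0132
210 268.8 285.6 [0.5616 0.1187] w 0.0138
213 268.7 285.8 [0.5641 0.1187] w 0.014
216 268.7 285.6 [0.5667 0.1186] w 0.014
219 268.6 285.4 [0.5694 0.1185] w 0.0139
222 268.6 286.0 [0.572  0.1188] w 0.0145
225 268.6 286.1 [0.5747 0.1188] w 0.0146
228 268.5 285.9 [0.5773 0.1187] w 0.0145
231 268.4 285.2 [0.58   0.1183] w 0.0141
234 268.2 285.6 [0.5827 0.1184] w 0.0146
237 268.2 285.9 [0.5855 0.1186] w 0.0149
240 268.2 285.8 [0.5882 0.1185] w 0.0149
243 268.2 285.1 [0.591  0.1182] w 0.0144
246 268.2 284.5 [0.5938 0.1179] w 0.014
249 268.4 284.5 [0.5966 0.118 ] w 0.0138
252 267.8 284.9 [0.5995 0.1179] w 0.0147
255 268.3 283.9 [0.6023 0.1177] w 0.0134
258 -
261 -
[[0.5620413  0.11936106 0.084     ]
 [0.60329249 0.11868638 0.084     ]]
col [251, 251, 251, 237, 159, 67, 22, 15, 17, 18, 21, 17, 17, 20, 20, 26, 31, 35, 38, 41, 40, 41, 41, 40, 42, 42, 41, 42, 41, 41, 39, 37, 28, 25, 23, 23, 22, 21, 24, 24, 31, 37, 41, 40, 32, 26, 22, 22, 24, 22, 21, 23, 21, 22, 22, 31, 36, 37, 36, 37, 40, 78, 148, 212, 235, 239, 240, 239, 240, 241]
narrow [[0.52061361 0.09502433 0.046     ]
 [0.52213843 0.1459081  0.046     ]] 1.7164530042114716
socket [[0.62417894 0.11801528 0.058     ]]
[[0.5056 0.0527 0.026 ]
 [0.5086 0.194  0.026 ]
 [0.6602 0.1913 0.026 ]
 [0.6567 0.0487 0.026 ]] [0.58277293 0.12170091 0.026     ]
```

Call:
apply_moves(
  moves=[
    [[2.2,-0.2,-5],[0,0,-0.028],8.7],
    [[2.2,-0.2,-8],[0,0,-0.028],6],
    [[2.2,-0.2,-10.5],[0,0,-0.028],4],
    [[2.2,-0.2,-10.5],[0,0,-0.028],4],
    [[2.2,-0.2,-10.5],[0,0,-0.028],4],
  ],
)

```text
t: 3.62
tcp_pos: [0.5841, 0.1129, 0.0693]
ee_rot: [3.142, 0.002, 3.108]
wrist_force: [0.1, 0.2, 0.0]
grip_width: 0.0549
```

Run:
```python
from h import *
import pickle
s=robot.state(); print(s['t'],s['tcp_pos'],s['ee_rot'],s['joint_pos'],s['wrist_force'],s['ft_torque'])
im=robot.capture('wrist'); cv2.imwrite('pics/w4.png',im); pickle.dump(s,open('w4.pkl','wb'))
cv2.imwrite('pics/w4b.png',cv2.resize(im[130:310,180:380],None,fx=4,fy=3.3,interpolation=cv2.INTER_CUBIC))
```

```text
3.625 [0.58410811 0.11292639 0.0693067 ] [3.14150478e+00 2.26376810e-03 3.10847115e+00] [ 5.85396770e-02  3.02552640e-01  1.73238454e+00 -1.34020284e-04
  1.10439317e+00 -1.47907511e+00] [0.06019648 0.20411917 0.01108222] [ 0.02760198 -0.04083435 -0.03799664]
```

View pics/w4b.png

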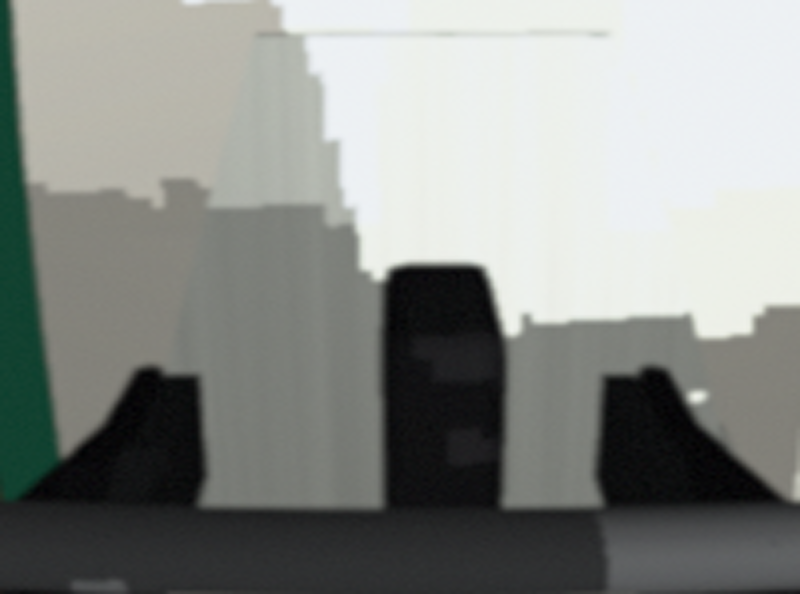

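The bar is at crop column 443 and the middle of the fingers is at 401, so the tool is about 6 mm short in +y. That agrees with the measured pose. The slab's narrow edge is level in the image, so the yaw fits.

Call:
apply_moves(
  moves=[
    [[-0.1,0.58,0],[0,0,0],5.5],
    [[-0.1,0.58,-0.8],[0,0,0],5.5],
    [[-0.1,0.58,-1.5],[0,0,0],5.5],
    [[-0.1,0.58,-1.5],[0,0,0],5.5],
    [[-0.1,0.58,-1.5],[0,0,0],5.5],
  ],
)

```text
t: 4.3
tcp_pos: [0.5819, 0.119, 0.0523]
ee_rot: [-3.142, -0.0, 3.109]
wrist_force: [0.5, -0.1, 1.0]
grip_width: 0.0545
```

Run:
```python
from h import *
s=robot.state(); print(s['t'],s['tcp_pos'],s['ee_rot'],s['wrist_force'],s['ft_torque'])
im=robot.capture('wrist')
cv2.imwrite('pics/w5b.png',cv2.resize(im[130:310,180:380],None,fx=4,fy=3.3,interpolation=cv2.INTER_CUBIC))
```

```text
4.3 [0.58192324 0.11895462 0.05232962] [-3.14152034e+00 -4.68667572e-04  3.10871444e+00] [ 0.5052571  -0.08451604  1.0267935 ] [-0.00030825  0.01697878  0.03630919]
```

View pics/w5b.png

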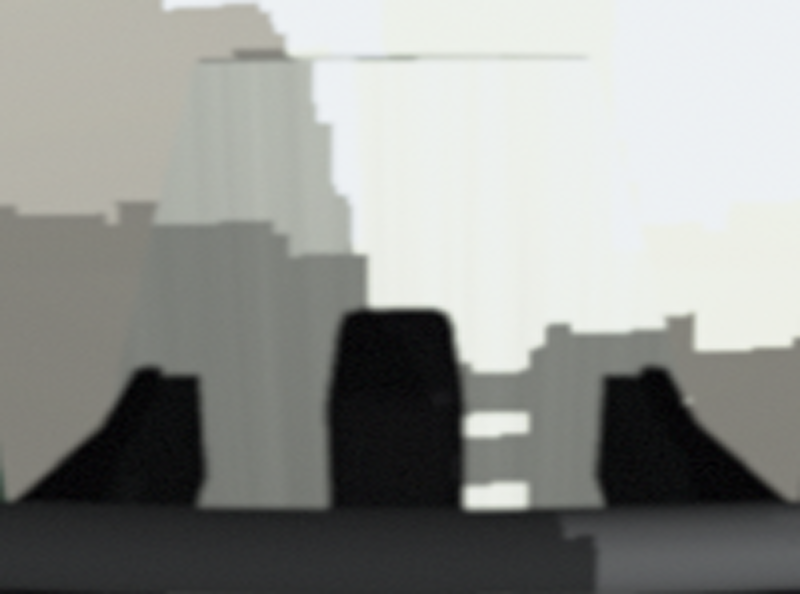

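The bar is now centred (395 against 401). I'll close on it.

Call:
apply_moves(
  moves=[
    [[0,0,0],[0,0,0],1.0],
    [[0,0,0],[0,0,0],1.0],
    [[0,0,0],[0,0,0],1.0],
    [[0,0,0],[0,0,0],1.0],
    [[0,0,0],[0,0,0],1.0],
  ],
  squeeze=45,
)

```text
t: 4.97
tcp_pos: [0.582, 0.119, 0.0526]
ee_rot: [-3.141, -0.0, 3.109]
wrist_force: [-0.0, -1.4, 0.4]
grip_width: 0.0158
```

Call:
apply_moves(
  moves=[
    [[0,0,0],[0,0,0],1.0],
    [[0,0,0.2],[0,0,0],1.0],
    [[0,0,0.5],[0,0,0],1.0],
    [[0,0,1],[0,0,0],1.0],
    [[0,0,1],[0,0,0],1.0],
  ],
)

```text
t: 5.6
tcp_pos: [0.5825, 0.1191, 0.0632]
ee_rot: [3.141, 0.001, 3.109]
wrist_force: [-0.1, -0.0, -3.4]
grip_width: 0.0159
```

Call:
apply_moves(
  moves=[
    [[0,0,3],[0,0,0],1.0],
    [[0,0,7],[0,0,0],1.0],
    [[0,0,9.5],[0,0,0],1.0],
    [[0,0,9.5],[0,0,0],1.0],
    [[0,0,9.5],[0,0,0],1.0],
  ],
)

```text
t: 6.22
tcp_pos: [0.5812, 0.119, 0.1561]
ee_rot: [-3.141, -0.002, 3.109]
wrist_force: [-0.3, 0.2, -4.3]
grip_width: 0.0159
```

Run:
```python
from h import *
import pickle
s=robot.state(); print(s['t'],s['tcp_pos'],s['ee_rot'],s['wrist_force'],s['ft_torque'],s['grip_width'])
im=robot.capture('wrist'); cv2.imwrite('pics/w6.png',im); pickle.dump(s,open('w6.pkl','wb'))
im=robot.capture('scene'); cv2.imwrite('pics/s6.png',cv2.resize(im[120:280,230:430],None,fx=4,fy=3.75,interpolation=cv2.INTER_CUBIC))
```

```text
6.225 [0.58119073 0.11898152 0.15612721] [-3.14141793e+00 -1.91978040e-03  3.10876443e+00] [-0.28723371  0.19405232 -4.27551443] [0.04437524 0.0662588  0.01972033] 0.015866770050013843
```

View pics/s6.png

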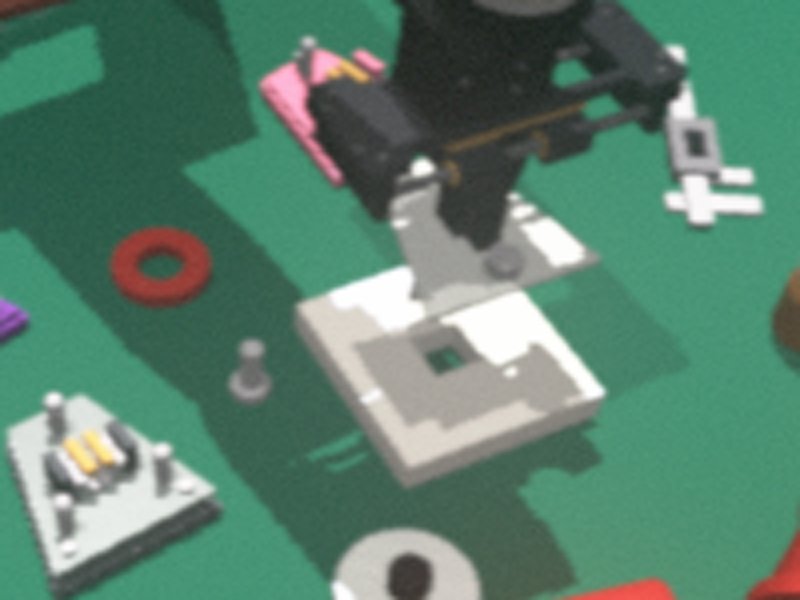

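View pics/w6.png

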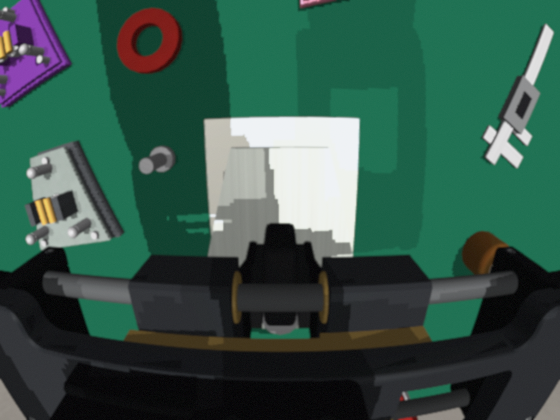

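Run:
```python
from h import *
import pickle
s=pickle.load(open('w6.pkl','rb')); im=cv2.imread('pics/w6.png')
cv2.imwrite('pics/w6b.png',cv2.resize(im[110:260,200:370],None,fx=4.5,fy=4,interpolation=cv2.INTER_CUBIC))
zt=s['tcp_pos'][2]-.0264+.020
g=cv2.cvtColor(im,cv2.COLOR_BGR2GRAY)
for u in (240,260,280,300,320): print(u,g[142:156,u])
P=plane('wrist',[[233,148],[280,148],[328,148]],zt,s)-s['tcp_pos']
print(P.round(4))
```

```text
240 [188 189 189 186 172 152 156 174 184 184 182 184 183 182]
260 [241 242 241 238 221 182 171 183 187 188 188 187 186 186]
280 [241 241 241 236 222 216 228 238 241 240 240 240 240 241]
300 [240 241 241 236 221 217 232 240 241 240 241 240 240 240]
320 [241 241 241 239 226 217 230 240 241 242 241 241 241 241]
[[-0.0614 -0.0224 -0.0064]
 [-0.0604  0.0023 -0.0064]
 [-0.0597  0.0276 -0.0064]]
```

View pics/w6b.png

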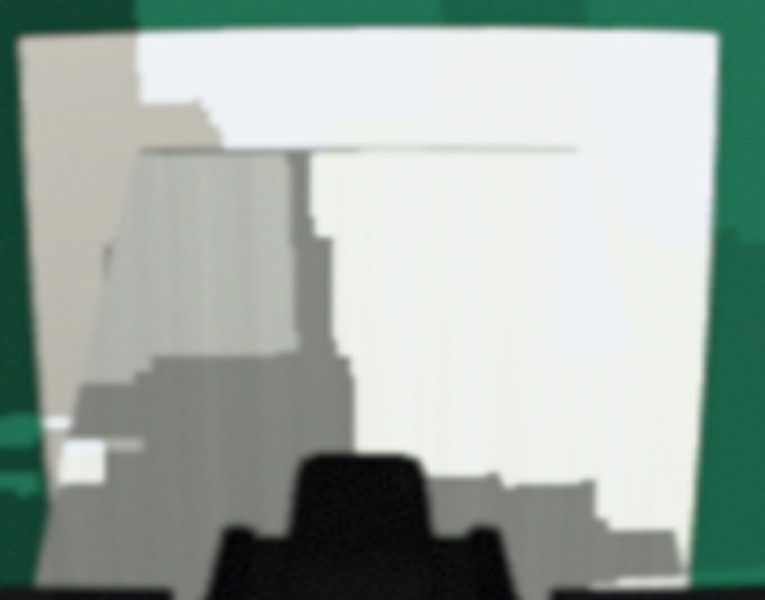

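Call:
apply_moves(
  moves=[
    [[0,-2,0],[0,0,0.03],1.0],
    [[-0.1,-6,0],[0,0,0.06],1.0],
    [[-0.2,-11,0],[0,0,0.1],1.0],
    [[-0.4,-16,0],[0,0,0.13],1.0],
    [[-0.5,-20,0],[0,0,0.163],1.0],
  ],
)

```text
t: 6.95
tcp_pos: [0.5759, -0.0826, 0.1559]
ee_rot: [3.141, -0.002, -3.011]
wrist_force: [0.5, 0.5, -4.0]
grip_width: 0.016
```

Call:
apply_moves(
  moves=[
    [[0,-3,0],[0,0,0],1.0],
    [[0,-4.3,0],[0,0,0],1.0],
    [[0,-4.3,0],[0,0,0],1.0],
    [[0,-4.3,0],[0,0,0],1.0],
    [[0,-4.3,0],[0,0,0],1.0],
  ],
)

```text
t: 7.58
tcp_pos: [0.5771, -0.1227, 0.1575]
ee_rot: [3.141, -0.0, -3.01]
wrist_force: [0.2, -0.0, -3.3]
grip_width: 0.0155
```

Run:
```python
from h import *
import pickle
s=robot.state(); print(s['t'],s['tcp_pos'],s['ee_rot'],s['wrist_force'],s['ft_torque'],s['grip_width'])
im=robot.capture('wrist'); cv2.imwrite('pics/w7.png',im); pickle.dump(s,open('w7.pkl','wb'))
im=robot.capture('scene'); cv2.imwrite('pics/s7.png',cv2.resize(im[120:290,190:360],None,fx=4,fy=3.5,interpolation=cv2.INTER_CUBIC))
```

```text
7.575 [ 0.577091   -0.12272506  0.15745968] [ 3.14122017e+00 -1.62557761e-04 -3.00990147e+00] [ 0.15270701 -0.04765837 -3.2558305 ] [0.09786616 0.0410381  0.00779121] 0.015514097882249608
```

View pics/s7.png

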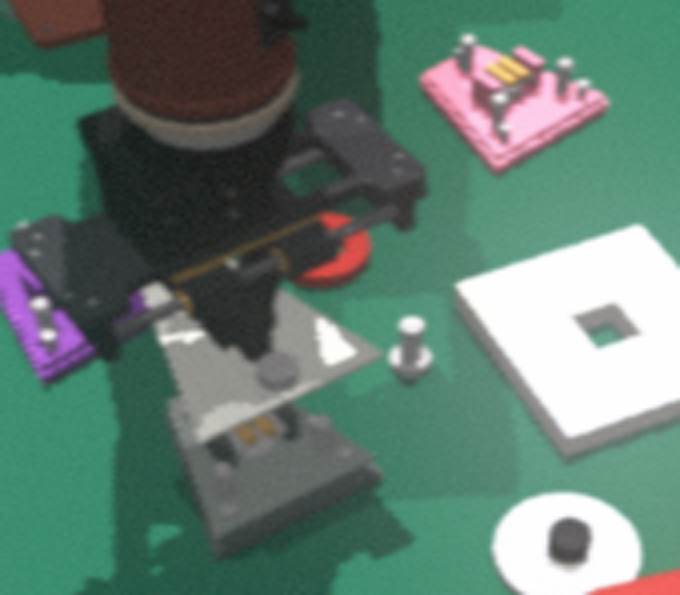

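View pics/w7.png

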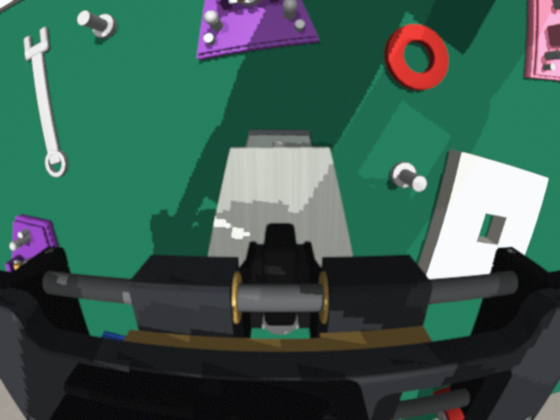

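The plate hangs level, parallel to the stand and laterally centred: the foot edge's mid column is 279.5 and the plate's is 280. I'll descend to short of the expected contact, then feel.

Call:
apply_moves(
  moves=[
    [[-0.1,-0.06,-1],[0,0,0],1.0],
    [[-0.1,-0.06,-2.5],[0,0,0],1.0],
    [[-0.1,-0.06,-4],[0,0,0],1.0],
    [[-0.1,-0.06,-5],[0,0,0],1.0],
    [[-0.1,-0.06,-5],[0,0,0],1.0],
  ],
)

```text
t: 8.3
tcp_pos: [0.575, -0.1243, 0.1059]
ee_rot: [3.14, -0.003, -3.012]
wrist_force: [0.0, -0.1, -3.5]
grip_width: 0.0155
```

Run:
```python
from h import *
s=robot.state(); print(s['t'],s['tcp_pos'],s['ee_rot'],s['wrist_force'],s['ft_torque'],s['grip_width'])
im=robot.capture('scene'); cv2.imwrite('pics/s8.png',cv2.resize(im[170:290,200:340],None,fx=5,fy=5,interpolation=cv2.INTER_CUBIC))
im=robot.capture('wrist'); cv2.imwrite('pics/w8.png',cv2.resize(im[100:270,190:370],None,fx=4,fy=3.5,interpolation=cv2.INTER_CUBIC))
```

```text
8.3 [ 0.5750382  -0.12426581  0.10592917] [ 3.14029756e+00 -2.52678125e-03 -3.01150600e+00] [ 0.02877417 -0.1411311  -3.53174399] [0.05995152 0.04736154 0.03156187] 0.01548856163176318
```

View pics/s8.png

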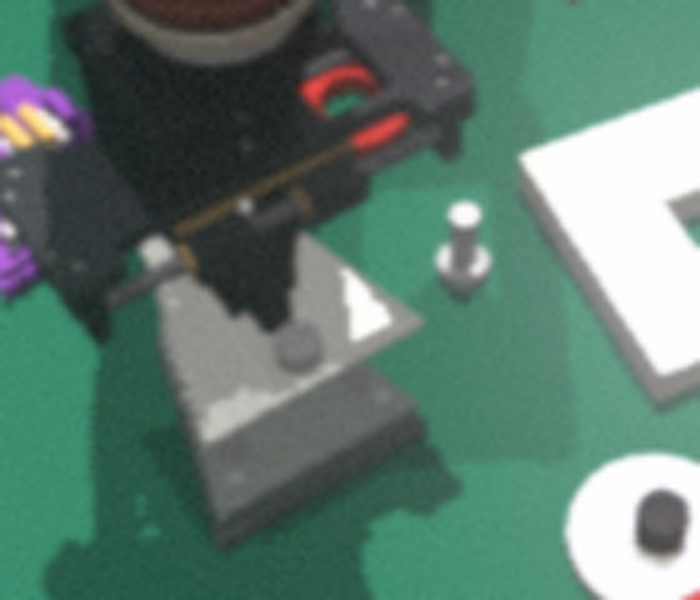

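View pics/w8.png

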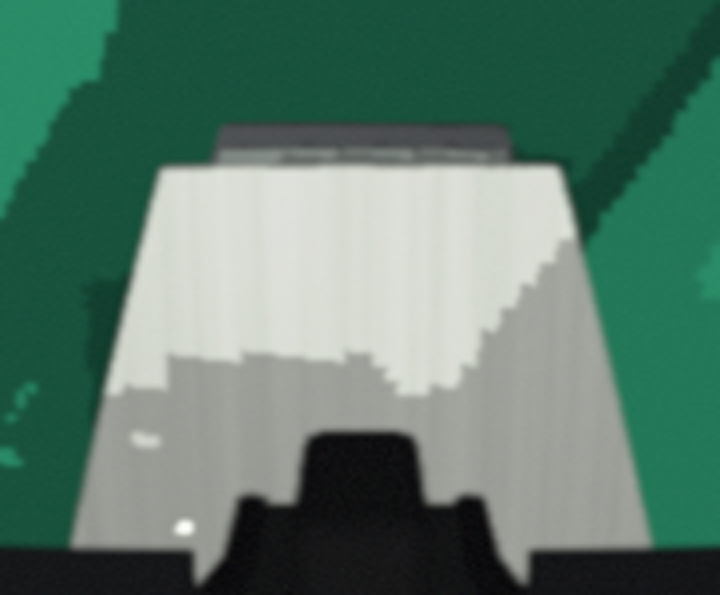

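Call:
apply_moves(
  moves=[
    [[0.1,0.06,-0.25],[0,0,0],1.0],
    [[0.1,0.06,-0.5],[0,0,0],1.0],
    [[0.1,0.06,-0.75],[0,0,0],1.0],
    [[0.1,0.06,-0.9],[0,0,0],1.0],
    [[0.1,0.06,-0.9],[0,0,0],1.0],
  ],
)

```text
t: 9.02
tcp_pos: [0.5769, -0.1239, 0.0984]
ee_rot: [3.141, -0.0, -3.011]
wrist_force: [0.0, 0.3, -3.5]
grip_width: 0.0157
```

Call:
apply_moves(
  moves=[
    [[0,0,-0.1],[0,0,0],1.0],
    [[0,0,-0.2],[0,0,0],1.0],
    [[0,0,-0.2],[0,0,0],1.0],
  ],
)

```text
t: 9.4
tcp_pos: [0.577, -0.124, 0.0965]
ee_rot: [3.142, -0.0, -3.011]
wrist_force: [-0.0, -0.6, -3.1]
grip_width: 0.0156
```

Run:
```python
from h import *
s=robot.state(); print(s['t'],s['tcp_pos'],s['ee_rot'],s['wrist_force'],s['ft_torque'],s['effort'])
```

```text
9.4 [ 0.57698008 -0.12395302  0.096475  ] [ 3.14151042e+00 -1.52446626e-04 -3.01141358e+00] [-0.03919579 -0.62007238 -3.10139472] [0.0282609  0.04741905 0.01916378] [-5.89511037e-03 -4.96485972e+01 -3.67768908e+01 -5.58495813e-02
  2.04604352e-02 -3.45755170e-04]
```

Call:
apply_moves(
  moves=[
    [[0,0,-0.1],[0,0,0],1.0],
    [[0,0,-0.2],[0,0,0],1.0],
    [[0,0,-0.2],[0,0,0],1.0],
  ],
)

```text
t: 9.78
tcp_pos: [0.577, -0.1239, 0.0944]
ee_rot: [3.141, -0.0, -3.011]
wrist_force: [0.2, -0.5, -3.7]
grip_width: 0.0156
```

Call:
apply_moves(
  moves=[
    [[0,0,-0.1],[0,0,0],1.0],
    [[0,0,-0.2],[0,0,0],1.0],
    [[0,0,-0.2],[0,0,0],1.0],
  ],
)

```text
t: 10.15
tcp_pos: [0.5769, -0.1239, 0.0924]
ee_rot: [3.141, -0.0, -3.011]
wrist_force: [0.1, -0.4, -3.1]
grip_width: 0.0154
```

Call:
apply_moves(
  moves=[
    [[0,0,-0.05],[0,0,0],1.0],
    [[0,0,-0.1],[0,0,0],1.0],
    [[0,0,-0.1],[0,0,0],1.0],
  ],
)

```text
t: 10.52
tcp_pos: [0.577, -0.1239, 0.0915]
ee_rot: [3.142, -0.0, -3.011]
wrist_force: [-0.9, 0.4, -2.7]
grip_width: 0.0157
```

Call:
apply_moves(
  moves=[
    [[0,0,-0.05],[0,0,0],1.0],
    [[0,0,-0.1],[0,0,0],1.0],
    [[0,0,-0.1],[0,0,0],1.0],
  ],
)

```text
t: 10.9
tcp_pos: [0.577, -0.124, 0.0905]
ee_rot: [3.142, -0.0, -3.011]
wrist_force: [0.4, -0.2, -4.1]
grip_width: 0.0156
```

Call:
apply_moves(
  moves=[
    [[0,0,-0.05],[0,0,0],1.0],
    [[0,0,-0.1],[0,0,0],1.0],
    [[0,0,-0.1],[0,0,0],1.0],
  ],
)

```text
t: 11.28
tcp_pos: [0.5771, -0.1241, 0.0898]
ee_rot: [-3.141, 0.0, -3.011]
wrist_force: [-0.5, -0.2, -1.9]
grip_width: 0.0158
```

Call:
apply_moves(
  moves=[
    [[0,0,-0.05],[0,0,0],1.0],
    [[0,0,-0.1],[0,0,0],1.0],
    [[0,0,-0.1],[0,0,0],1.0],
  ],
)

```text
t: 11.65
tcp_pos: [0.5773, -0.1242, 0.0893]
ee_rot: [-3.141, 0.0, -3.011]
wrist_force: [-2.0, -0.2, 5.3]
grip_width: 0.0155
```

Run:
```python
from h import *
s=robot.state(); print(s['t'],s['tcp_pos'],s['ee_rot'],s['wrist_force'],s['ft_torque'])
```

```text
11.65 [ 0.57727809 -0.12419284  0.0892885 ] [-3.14108583e+00  4.50860534e-04 -3.01138762e+00] [-2.0048361  -0.15494431  5.26346988] [ 1.23763714e-04  6.28915235e-01 -3.26665663e-02]
```

Call:
apply_moves(
  moves=[
    [[0,0,0],[0,0,0],1.0],
    [[0,0,0],[0,0,0],1.0],
  ],
)

```text
t: 11.9
tcp_pos: [0.5773, -0.1241, 0.089]
ee_rot: [-3.141, 0.0, -3.011]
wrist_force: [-3.1, 0.4, 5.4]
grip_width: 0.0158
```

Run:
```python
from h import *
s=robot.state(); print(s['t'],s['tcp_pos'],s['ee_rot'],s['wrist_force'],s['ft_torque'])
im=robot.capture('scene'); cv2.imwrite('pics/s9.png',cv2.resize(im[180:280,210:310],None,fx=6,fy=6,interpolation=cv2.INTER_CUBIC))
```

```text
11.9 [ 0.57727761 -0.12413002  0.08901311] [-3.14117984e+00  4.67952062e-04 -3.01132734e+00] [-3.13978416  0.39508694  5.41520053] [-0.00688258  0.62716616 -0.02147394]
```

View pics/s9.png

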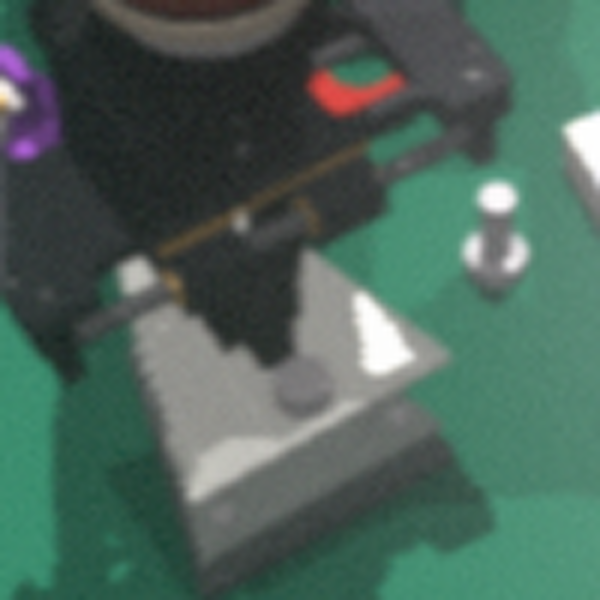

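Contact is at TCP z of about 0.0898, as predicted for the rollers, so home is near 0.082. There is a slight Fx of −3 N. The measured x (0.5773) is about 1 mm past my target, so I'll ease up, correct x and feel again.

Call:
apply_moves(
  moves=[
    [[0,0,0.15],[0,0,0],1.0],
    [[-0.1,0.03,0.15],[0,0,0],1.0],
    [[-0.1,0.03,0.05],[0,0,0],1.0],
    [[-0.1,0.03,0],[0,0,0],1.0],
    [[-0.1,0.03,0],[0,0,0],1.0],
  ],
)

```text
t: 12.58
tcp_pos: [0.5766, -0.1238, 0.0892]
ee_rot: [-3.141, 0.001, -3.011]
wrist_force: [-0.3, -0.4, 5.1]
grip_width: 0.0158
```

Run:
```python
from h import *
s=robot.state(); print(s['t'],s['tcp_pos'],s['ee_rot'],s['wrist_force'],s['ft_torque'])
```

```text
12.575 [ 0.57658844 -0.12377617  0.08919611] [-3.14116689e+00  1.15603477e-03 -3.01141170e+00] [-0.32562215 -0.41060714  5.08714636] [-0.08763152 -0.07099526 -0.03305283]
```

Fx and the torque are now near zero, so it is clean central contact. I'll push on gently.

Call:
apply_moves(
  moves=[
    [[0,0,-0.05],[0,0,0],1.0],
    [[0,0,-0.1],[0,0,0],1.0],
    [[0,0,-0.1],[0,0,0],1.0],
  ],
)

```text
t: 12.95
tcp_pos: [0.5766, -0.1238, 0.0883]
ee_rot: [-3.141, 0.001, -3.011]
wrist_force: [-0.5, -0.2, 6.7]
grip_width: 0.0161
```

Run:
```python
from h import *
s=robot.state(); print(s['t'],s['tcp_pos'],s['ee_rot'],s['wrist_force'],s['ft_torque'])
```

```text
12.95 [ 0.57660688 -0.12380313  0.08832243] [-3.14103633e+00  1.17845202e-03 -3.01135242e+00] [-0.45554036 -0.19791031  6.70045628] [-0.10520453  0.00964013  0.01305147]
```

Call:
apply_moves(
  moves=[
    [[0,0,-0.05],[0,0,0],1.0],
    [[0,0,-0.1],[0,0,0],1.0],
    [[0,0,-0.1],[0,0,0],1.0],
  ],
)

```text
t: 13.32
tcp_pos: [0.5766, -0.1238, 0.0871]
ee_rot: [-3.141, 0.001, -3.011]
wrist_force: [1.0, -0.9, 4.7]
grip_width: 0.0161
```

Call:
apply_moves(
  moves=[
    [[0,0,-0.05],[0,0,0],1.0],
    [[0,0,-0.1],[0,0,0],1.0],
    [[0,0,-0.1],[0,0,0],1.0],
  ],
)

```text
t: 13.7
tcp_pos: [0.5763, -0.1236, 0.0852]
ee_rot: [3.142, 0.001, -3.011]
wrist_force: [4.5, -0.6, -0.3]
grip_width: 0.0157
```

Run:
```python
from h import *
s=robot.state(); print(s['t'],s['tcp_pos'],s['ee_rot'],s['wrist_force'],s['ft_torque'])
```

```text
13.7 [ 0.57632519 -0.12356873  0.0852401 ] [ 3.14155884e+00  6.59949435e-04 -3.01141348e+00] [ 4.45905334 -0.60214931 -0.33441104] [-0.08940888 -0.75184209  0.01029566]
```

Call:
apply_moves(
  moves=[
    [[0.05,0,0],[0,0,0],1.0],
    [[0.05,0,-0.05],[0,0,0],1.0],
    [[0.05,0,-0.05],[0,0,0],1.0],
  ],
)

```text
t: 14.08
tcp_pos: [0.5764, -0.1235, 0.0846]
ee_rot: [3.141, -0.0, -3.011]
wrist_force: [4.2, -0.7, -2.6]
grip_width: 0.0156
```

Run:
```python
from h import *
s=robot.state(); print(s['t'],s['tcp_pos'],s['ee_rot'],s['wrist_force'],s['ft_torque'])
```

```text
14.075 [ 0.5763554  -0.12353712  0.08458655] [ 3.14126911e+00 -3.95054709e-04 -3.01142602e+00] [ 4.21040825 -0.72171341 -2.59617973] [-0.10182035 -0.74750077 -0.0390064 ]
```

Call:
apply_moves(
  moves=[
    [[0.05,0,0],[0,0,0],1.0],
    [[0.05,0,-0.05],[0,0,0],1.0],
    [[0.05,0,-0.1],[0,0,0],1.0],
    [[0.05,0,-0.1],[0,0,0],1.0],
  ],
)

```text
t: 14.58
tcp_pos: [0.5764, -0.1235, 0.0833]
ee_rot: [3.141, -0.001, -3.011]
wrist_force: [2.3, -1.4, -5.5]
grip_width: 0.0158
```

Run:
```python
from h import *
s=robot.state(); print(s['t'],s['tcp_pos'],s['ee_rot'],s['wrist_force'],s['ft_torque'])
```

```text
14.575 [ 0.5764403  -0.12348679  0.08330713] [ 3.14098661e+00 -1.26007484e-03 -3.01143406e+00] [ 2.34000055 -1.44510811 -5.53897524] [-0.16210633 -0.44842442  0.03653497]
```

Call:
apply_moves(
  moves=[
    [[0.03,-0.02,0],[0,0,0],1.0],
    [[0.03,-0.02,-0.05],[0,0,0],1.0],
    [[0.03,-0.02,-0.1],[0,0,0],1.0],
    [[0.03,-0.02,-0.1],[0,0,0],1.0],
  ],
)

```text
t: 15.08
tcp_pos: [0.5767, -0.1238, 0.0826]
ee_rot: [3.141, -0.001, -3.011]
wrist_force: [-0.5, -1.5, -7.3]
grip_width: 0.0155
```

Run:
```python
from h import *
s=robot.state(); print(s['t'],s['tcp_pos'],s['ee_rot'],s['wrist_force'],s['ft_torque'])
```

```text
15.075 [ 0.57669134 -0.12381158  0.08258152] [ 3.14123342e+00 -1.42462439e-03 -3.01135425e+00] [-0.45929776 -1.45630116 -7.26430701] [-0.25412915  0.08881087 -0.04132159]
```

Call:
apply_moves(
  moves=[
    [[0,-0.02,-0.05],[0,0,0],1.0],
    [[0,-0.02,-0.08],[0,0,0],1.0],
    [[0,-0.02,-0.08],[0,0,0],1.0],
  ],
)

```text
t: 15.45
tcp_pos: [0.5768, -0.1241, 0.082]
ee_rot: [3.141, -0.001, -3.011]
wrist_force: [-2.2, -1.6, -4.9]
grip_width: 0.0156
```

Run:
```python
from h import *
s=robot.state(); print(s['t'],s['tcp_pos'],s['ee_rot'],s['wrist_force'],s['ft_torque'])
```

```text
15.45 [ 0.57680572 -0.12405835  0.08203573] [ 3.14134255e+00 -1.19940438e-03 -3.01141118e+00] [-2.23001222 -1.55860264 -4.93958179] [-0.29865625  0.55837434 -0.09588061]
```

Call:
apply_moves(
  moves=[
    [[-0.03,-0.03,0],[0,0,0],1.0],
    [[-0.03,-0.03,-0.05],[0,0,0],1.0],
    [[-0.03,-0.03,-0.05],[0,0,0],1.0],
  ],
)

```text
t: 15.82
tcp_pos: [0.5768, -0.1243, 0.0818]
ee_rot: [3.141, -0.001, -3.011]
wrist_force: [-3.6, -0.5, -3.6]
grip_width: 0.0158
```

Run:
```python
from h import *
s=robot.state(); print(s['t'],s['tcp_pos'],s['ee_rot'],s['wrist_force'],s['ft_torque'])
im=robot.capture('scene'); cv2.imwrite('pics/s10.png',cv2.resize(im[180:280,210:310],None,fx=6,fy=6,interpolation=cv2.INTER_CUBIC))
im=robot.capture('wrist'); cv2.imwrite('pics/w10.png',cv2.resize(im[100:270,190:370],None,fx=4,fy=3.5,interpolation=cv2.INTER_CUBIC))
```

```text
15.825 [ 0.57680941 -0.12428866  0.08180149] [ 3.14132216e+00 -5.40750469e-04 -3.01143316e+00] [-3.62308117 -0.53880317 -3.5698315 ] [-0.11395654  0.79659871 -0.08568333]
```

View pics/s10.png

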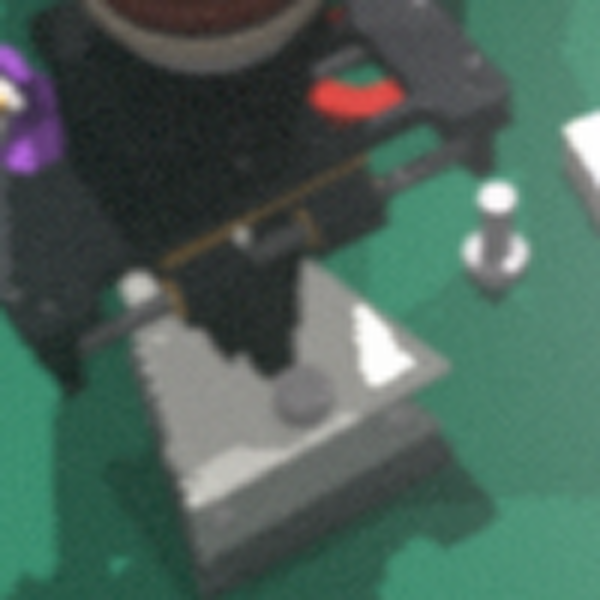

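View pics/w10.png

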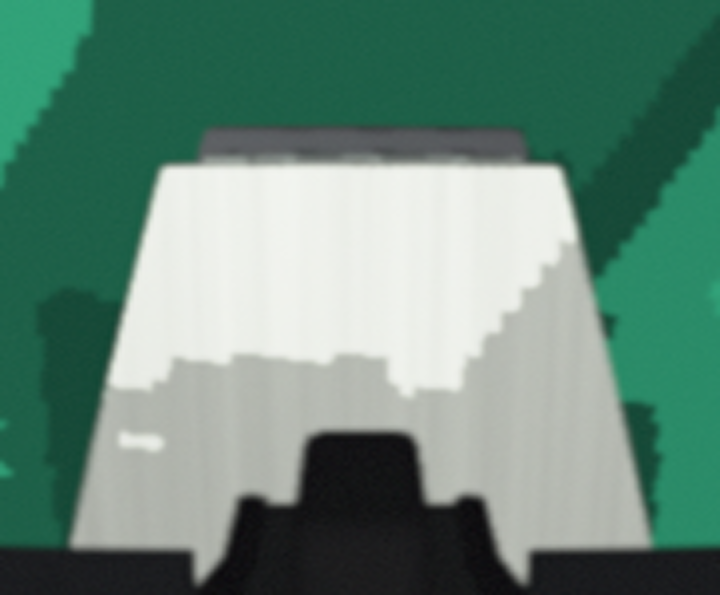

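Call:
apply_moves(
  moves=[
    [[-0.05,0,0],[0,0,0],1.0],
    [[-0.05,0,-0.05],[0,0,0],1.0],
    [[-0.05,0,-0.05],[0,0,0],1.0],
  ],
)

```text
t: 16.3
tcp_pos: [0.5767, -0.1243, 0.0816]
ee_rot: [3.142, 0.0, -3.011]
wrist_force: [-4.6, 0.4, -2.2]
grip_width: 0.0155
```

Run:
```python
from h import *
s=robot.state(); print(s['t'],s['tcp_pos'],s['ee_rot'],s['wrist_force'],s['ft_torque'])
```

```text
16.3 [ 0.57672426 -0.12427832  0.08160423] [ 3.14157975e+00  3.52861773e-04 -3.01135457e+00] [-4.64184183  0.3958947  -2.21562426] [ 0.07380958  0.76535132 -0.11373732]
```

The plate is constrained laterally by the balls and the pull has faded, so it is essentially home. I'll relax the grip, then open.

Call:
apply_moves(
  moves=[
    [[0,0,0],[0,0,0],1.0],
    [[0,0,0],[0,0,0],1.0],
    [[0,0,0],[0,0,0],1.0],
  ],
  squeeze=5,
)

```text
t: 16.68
tcp_pos: [0.5767, -0.1243, 0.0813]
ee_rot: [3.142, 0.0, -3.011]
wrist_force: [-3.3, 1.1, -2.0]
grip_width: 0.016
```

Call:
apply_moves(
  moves=[
    [[0,0,0],[0,0,0],2.5],
    [[0,0,0],[0,0,0],4],
    [[0,0,0],[0,0,0],5],
    [[0,0,0],[0,0,0],5],
  ],
)

```text
t: 17.18
tcp_pos: [0.5769, -0.1245, 0.0816]
ee_rot: [-3.141, 0.001, -3.011]
wrist_force: [0.2, -0.2, 0.2]
grip_width: 0.0457
```

Run:
```python
from h import *
s=robot.state(); print(s['t'],s['tcp_pos'],s['ee_rot'],s['wrist_force'],s['ft_torque'])
im=robot.capture('wrist'); cv2.imwrite('pics/w11.png',cv2.resize(im[100:290,180:380],None,fx=4,fy=3.1,interpolation=cv2.INTER_CUBIC))
```

```text
17.175 [ 0.5768939  -0.12446647  0.08157419] [-3.14128060e+00  7.49260781e-04 -3.01143560e+00] [ 0.17742614 -0.21286113  0.22318505] [ 0.06359249  0.05119658 -0.05120412]
```

View pics/w11.png

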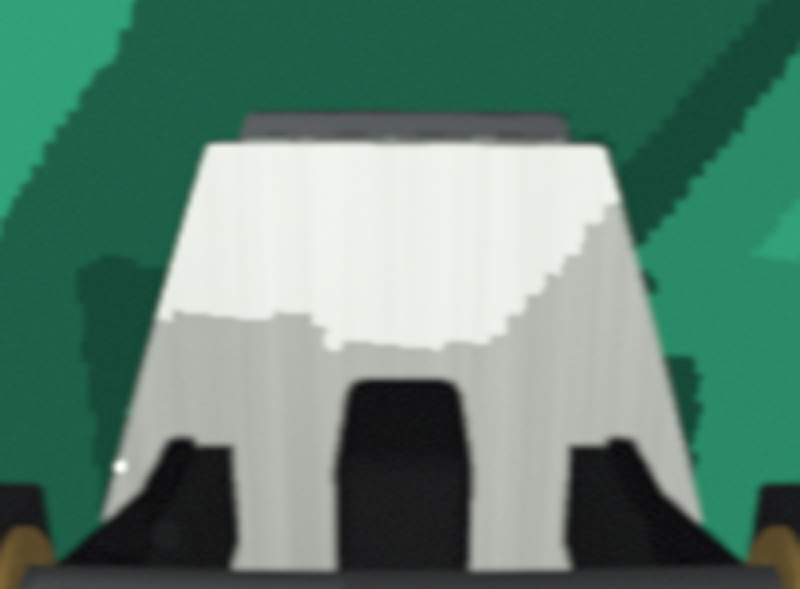

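The grip is open and the plate is level, with clear gaps between each finger and the bar. I'll retreat straight up.

Call:
apply_moves(
  moves=[
    [[0,0,1],[0,0,0],5],
    [[0,0,4],[0,0,0],5],
    [[0,0,9],[0,0,0],5],
    [[0,0,12],[0,0,0],5],
    [[0,0,12],[0,0,0],5],
  ],
)

```text
t: 17.85
tcp_pos: [0.5787, -0.1251, 0.2056]
ee_rot: [-3.138, 0.007, -3.011]
wrist_force: [0.9, 0.6, -1.0]
grip_width: 0.0498
```

Call:
apply_moves(
  moves=[
    [[-6,0,3],[0,0,0],5],
    [[-10,0,4],[0,0,0],5],
    [[-10,0,4],[0,0,0],5],
    [[-10,0,4],[0,0,0],5],
  ],
)

```text
t: 18.35
tcp_pos: [0.4766, -0.1243, 0.2406]
ee_rot: [3.141, -0.0, -3.012]
wrist_force: [0.0, -0.0, 0.3]
grip_width: 0.0505
```

Run:
```python
from h import *
import pickle
s=robot.state(); print(s['t'],s['tcp_pos'],s['ee_rot'],s['wrist_force'])
im=robot.capture('wrist'); cv2.imwrite('pics/w12.png',im); pickle.dump(s,open('w12.pkl','wb'))
im=robot.capture('scene'); cv2.imwrite('pics/s12f.png',im); cv2.imwrite('pics/s12.png',cv2.resize(im[180:285,215:320],None,fx=5.7,fy=5.7,interpolation=cv2.INTER_CUBIC))
im=robot.capture('top'); cv2.imwrite('pics/t12.png',cv2.resize(im[140:240,260:380],None,fx=5,fy=5,interpolation=cv2.INTER_CUBIC))
```

```text
18.35 [ 0.47662963 -0.12430066  0.24063279] [ 3.14128610e+00 -7.77815953e-05 -3.01166231e+00] [ 0.02757297 -0.03074237  0.33091138]
```

View pics/s12.png

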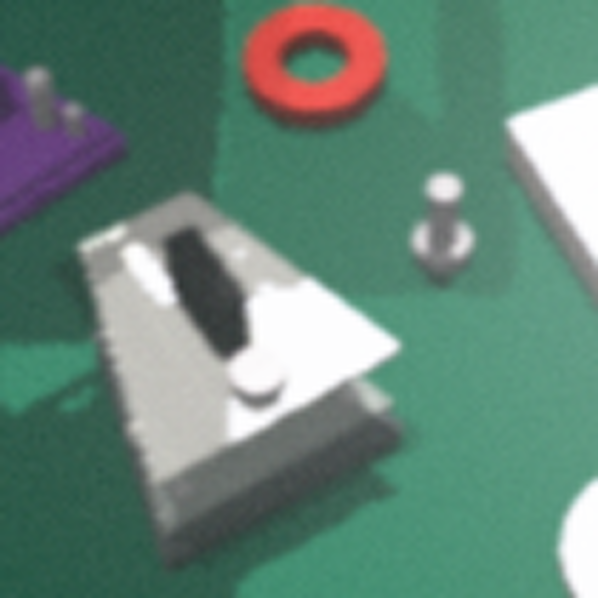

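View pics/w12.png

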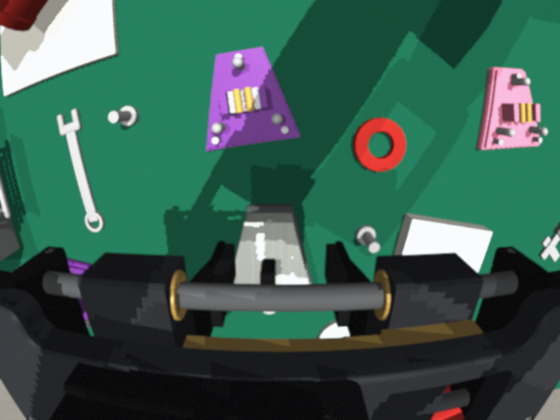

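View pics/t12.png

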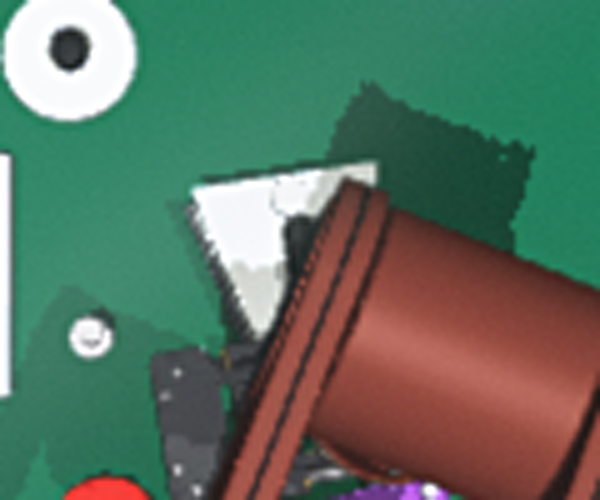

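Run:
```python
from h import *
obs=np.array([[400,346],[160,482],[190,193],[78,247]])/5.7+[215,180]
yaw=.1304
Rz=R.from_euler('z',yaw)
L=np.array([[.052,.056,.02],[.052,-.056,.02],[-.062,.026,.02],[-.062,-.026,.02]])
for z in (.0552,.058,.063):
    for o in ([.5775,-.1242],):
        P=Rz.apply(L)+[*o,z]; print(z,(obs-proj('scene',P)).round(1).tolist())
```

```text
0.0552 [[-0.3, 0.9], [0.4, 0.7], [-0.2, 1.1], [-0.8, 0.8]]
0.058 [[-0.3, 1.5], [0.5, 1.3], [-0.1, 1.8], [-0.6, 1.6]]
0.063 [[-0.3, 2.8], [0.7, 2.5], [0.1, 3.1], [-0.4, 2.8]]
```

Run:
```python
from h import *
print(robot.close_job())
```

```text
the job is handed in; nothing more can be done
None
```

The probe plate is on the grey gauge stand with its wide end over the stand's wide end. I let go of it and handed the job in at about 18.5 s. No verdict was reported.

- **Approach:** I gripped the plate by its bar with 45 N, lifted it out of the cradle and turned it to the stand's yaw of about 7.5°.
- **Catch:** The tongue met the rollers at a TCP height of about 0.0898 m. The push peaked at about 10 N, then turned into a pull of about 3.7 N.
- **Home:** The pull faded as the balls took the load at about 0.0816 m, which is about 8 mm below first contact, as described. That puts the ball table roughly 10 mm above its lowest setting.
- **Correction:** My first touch was about 1 mm off in x, with a side force of 3 N. I eased up, corrected it and went on. Side forces of up to about 4.6 N came back as the grooves settled on the balls, and were gone once I let go.
- **Last checks:** With the fingers clear the wrist force was near zero. In the scene view all four slab corners lie within 1.2 pixels of where they should be at home, evenly, so the plate is level. That nearly uniform offset of 0.9 pixel fits a seated plate, not one riding high, but one pixel there is about 4 mm of height, so the height evidence is mainly the force record. The other things I could see around the stand were where they had been.

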